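# Put the paint box away over the sill of its bay

## Task

Put the wooden paint box away in its bay: take it by the knob and slide its front edge up against the blue sill, tip that edge up onto the sill and let go, then push the box by the white plate on its rear over the sill until it lies flat inside and has pressed the orange felt pad in by about 5 mm, and leave it there. Do it gently, without carrying the box clear of the table, slamming it against the bay, or ramming the pad in more than a centimetre, and leave everything else alone.

Things in the scene. Friction and masses are not known exactly. Their poses are not given: they have to be found in the camera images.
- box: Closed wooden paint box with a green lid, brass corners and a white knob: 140 mm long (its x), 110 mm wide (its y), 60 mm high, 0.55 to 0.90 kg, its weight central. Its rear end is faced with a smooth, slippery white nylon push plate, 92 mm wide, from 6 to 58 mm above the underside, 6 mm thick (outer face 76 mm behind the origin). Origin: centre of the underside; x points to the front (knob) end, z up.
- knob (a point): Centre (half-way up) of the white upright round knob on the box lid: 26 mm across, 28 mm high, its foot on the lid. It stands 45 mm ahead of the box's centre (25 mm behind the front edge), this point 74 mm above the box's underside. Axes as the box. It is the grip for tipping the front of the box up; the box pivots on its rear bottom edge.
- box_nose (a point): Middle of the box's front bottom edge (70 mm ahead of its origin, on the underside). Axes as the box.
- box_tail (a point): Middle of the box's rear bottom edge (70 mm behind its origin, on the underside). Axes as the box.
- dock: Fixed open-topped plywood storage bay with a raised blue sill across its entrance. Origin: on the table top, middle of the sill's outer face; x points into the bay, y across it, z up. Sill: 18 mm high, upright outside, flat on top to x = 8 mm, then sloping down to the bay floor (10 mm above the table) at x = 20 mm. Side rails 40 mm high, 130 mm apart. Back board at x = 252 mm.
- bay_back (a point): Point on the bay floor at the foot of the back board (x = 250 mm in the bay's frame). In front of it a dark stop is clamped at a different place each time (not measured), holding an orange felt pad across the bay, 96 mm wide, 14 to 50 mm above the table. The untouched pad's face lies 64 to 86 mm before this point, so the box is flat inside the sill before it meets the pad.
- pad (a joint): How far the orange felt pad has been pushed in along the bay's x (m): 0 untouched, grows as it is pushed away from the sill, end of travel 0.020. It yields with steady friction at about 7 N (on top of the box's own sliding friction of about 2 to 7 N) and stays where it is left; there is no spring.
- pot_red: Bystander, to be left alone: small clear paint pot with a red lid, 42 mm across, 45 mm high. Origin: centre of its underside.
- eraser: Bystander, to be left alone: white eraser, 45 x 24 x 14 mm. Origin: centre of its underside.
- paint_y: Bystander, to be left alone: white paint bottle with a yellow label, 52 mm across, 135 mm high. Origin: centre of its underside.
- paint_b: Bystander, to be left alone: white paint bottle with a blue label, 52 mm across, 135 mm high. Origin: centre of its underside.
- water: Bystander, to be left alone: white water cup, 76 mm across, 85 mm high. Origin: centre of its underside.
- form: Bystander, to be left alone: white plaster dome, 120 mm across, 99 mm high. Origin: centre of its underside.
- brush: Bystander, to be left alone: flat brush lying down, 190 mm long. Origin: a point on its axis.

How it is judged:
By the outcome, as a careful person would: the job done as asked, in the order asked, and still so for the second after the job is handed in, with the robot touching nothing.
It also fails if it takes over 72 s, if anything falls off the work surface, if the arm or the gripper's body presses on something with over 40 N, if the wrist force passes 120 N, or if a joint passes its speed limit or range.

## Robot

A 7-joint arm with a two-finger parallel gripper is mounted at the origin on the work surface. World frame = base frame: x ahead of the robot, y to its left, z up, the work surface at z = 0. Lengths are in m, angles in rad, forces in N, time in s.
With the tool pointing down it reaches from about 0.4 to 0.85 m from the base axis. Payload 4.4 kg.
Tool frame: the origin (TCP) lies at the very end of the fingers, on their centre line; the grasp point (between the pads) lies 19 mm behind it; z points along the fingers, y is the direction in which the jaws open and shut (so a half turn about z gives the same grasp; the last joint's range is limited). The gripper opens to 94 mm and grips with 3 to 60 N. Pads are 16 mm wide; open, the fingers measure 119 mm over their backs; the gripper's body (75 mm by 177 mm) begins 78 mm behind the grasp point.
Start: joints at [1.176, 0.628, 0.038, 1.517, -0.027, 0.996, -0.02], TCP at [0.21, -0.615, 0.205] pointing down, gripper open.
Joint ranges: [-3.06, 3.06], [-0.37, 2.12], [-1.25, 1.32], [0.18, 2.47], [-1.1, 4.24], [0.23, 1.98], [-2.94, 2.94]. Speed limits (rad/s): [2.57, 2.57, 3.14, 3.14, 3.14, 3.14, 3.14].

## Interface

Orientations are given as a unit quaternion [w, x, y, z].
In Python, from rig import r gives the robot as it stands. The module is installed in compiled form; this text tells all that it offers.
- The arm moves only by the tool send_rows, never from a script. Its argument "moves" is a list of rows, each an object with "delta_pos": the shift along the tool's x, y, z in mm, a list of three; "twist": the turn, a rotation vector about the tool's x, y, z in degrees, a list of three. A call has 1 to 12 rows; each row is the pose to reach, as a shift and turn from the pose commanded when the call began, along the tool's axes at that moment; what a row does not reach only later rows make up. A row lasts 1/12 s, in which the tool goes at most 41.7 mm and 7.16 degrees, less where a joint would pass 70% of its speed; a pose out of reach is approached as far as the arm can. A call with a gripper value outside its range is refused whole. "hand" is the opening, from 0 (shut) to 1 (fully open), set as the call begins (left out, the last holds). The fingers move at their own pace and stop on an object; the grip force is fixed at half the most. Time passes only in rows, so rows that repeat a pose let the fingers close. It gives the time, the measured TCP pose, the force and the opening at its end, in the units of the state.
- r.get_obs(): the state, without advancing time (a new reading comes with each control period).
- r.capture(name): name is "scene" or "top"; returns (picture, depth): 384x512x3 uint8, red, green, blue; 384x512 float32, m along the optical axis (not along the pixel's ray), 0 where there is no reading.
- r.camera_params(name): a dict with "camera_matrix" (3x3 intrinsics, pixels), "cam_to_world" (4x4, takes a point from camera to world coordinates). Camera axes: x right, y down, z forward; pixel columns grow to the right and rows downward; lengths in m; the calibration is good to about 2 mm. A picture is of the moment at which its call begins. camera_params takes no time and is no camera call.
- r.sign_off(): hands the job in, once; it reports no verdict.
The state is a dict: "time_s": time; "joint_positions": joint angles; "joint_vel": joint speeds; "joint_efforts": joint torques, N m; "eef_pos": TCP position; "eef_rot": TCP orientation; "ft_force": force on the tool from outside, world axes, zero at the start; "ft_torque": the same for the moment, N m; "grip_width": finger opening in m.
Only numpy, scipy, OpenCV 4.12 (cv2) and the standard library are available. Lean on these libraries where they do the work, as an engineer would, in place of code of your own. Each camera call takes 0.05 s, during which the arm holds its last target. There are 200 camera calls.

## Working session

There is one attempt and no reset: what is moved stays moved. The work goes in short steps, Python scripts to look and compute and a tool call to move; the robot and the scene stay as the last step left them, time stands still between calls to the robot, and variables do not carry over. Pictures are saved under pics/ and viewed, about 8 in all and at most 12, crops included, and the job is handed in when it is done.

Besides the shell and the picture viewer there is one more tool, called after "Emit:" as a command line: name --argument value ..., lists and objects as JSON in quotes. send_rows: Moves the arm, as the interface text tells. Its arguments: {"type":"object","properties":{"moves":{"type":"array","items":{"type":"object","properties":{"delta_pos":{"type":"array","items":{"type":"number"}},"twist":{"type":"array","items":{"type":"number"}}}}},"hand":{"type":"number"}},"required":["moves"]}

```bash
mkdir -p pics
cat > h.py <<'E'
import numpy as np, cv2
from rig import r
from scipy.spatial.transform import Rotation as R
def snap(n,f):
    p,d=r.capture(n); cv2.imwrite('pics/'+f+'.png',p[:,:,::-1]); np.savez('pics/'+f+'.npz',p=p,d=d); return p,d
def world(n,d):
    c=r.camera_params(n);K=c['camera_matrix'];T=c['cam_to_world']
    v,u=np.mgrid[:d.shape[0],:d.shape[1]]
    P=np.stack([(u-K[0,2])/K[0,0]*d,(v-K[1,2])/K[1,1]*d,d],-1)
    return P@T[:3,:3].T+T[:3,3]
def ray(n,u,v,z):
    c=r.camera_params(n);K=c['camera_matrix'];T=c['cam_to_world']
    w=T[:3,:3]@np.array([(u-K[0,2])/K[0,0],(v-K[1,2])/K[1,1],1.]); o=T[:3,3]
    return o+w*(z-o[2])/w[2]
E
python3 - <<'E'
from h import *
for n in('top','scene'):
    p,d=snap(n,n+'0'); print(n,r.camera_params(n)['cam_to_world'].round(3).tolist(),r.camera_params(n)['camera_matrix'].round(1).tolist())
a=[cv2.imread(f'pics/{n}0.png') for n in('top','scene')]
o=r.get_obs();print({k:np.round(v,3) for k,v in o.items()})
E
```

```text
top [[-0.011, -0.987, 0.158, 0.417], [-1.0, 0.015, 0.027, -0.103], [-0.029, -0.158, -0.987, 1.129], [0.0, 0.0, 0.0, 1.0]] [[419.1, 0.0, 253.2], [0.0, 419.1, 193.4], [0.0, 0.0, 1.0]]
scene [[0.472, 0.662, -0.582, 1.131], [0.882, -0.352, 0.314, -0.37], [0.003, -0.662, -0.75, 0.816], [0.0, 0.0, 0.0, 1.0]] [[399.3, 0.0, 250.3], [0.0, 399.3, 200.6], [0.0, 0.0, 1.0]]
{'time_s': np.float64(0.1), 'joint_positions': array([ 1.176,  0.629,  0.038,  1.518, -0.027,  0.996, -0.02 ]), 'joint_vel': array([ 0.   , -0.001,  0.   , -0.004, -0.   , -0.   , -0.   ]), 'joint_efforts': array([ 4.0000e-03, -5.5078e+01,  1.1480e+00, -1.8712e+01, -5.2000e-02,
        1.9000e-02,  0.0000e+00]), 'eef_pos': array([ 0.21 , -0.615,  0.205]), 'eef_rot': array([-0.001,  0.987,  0.164, -0.   ]), 'ft_force': array([-0.219, -0.166, -1.232]), 'ft_torque': array([0.004, 0.083, 0.019]), 'grip_width': np.float64(0.094)}
```

View pics/top0.png

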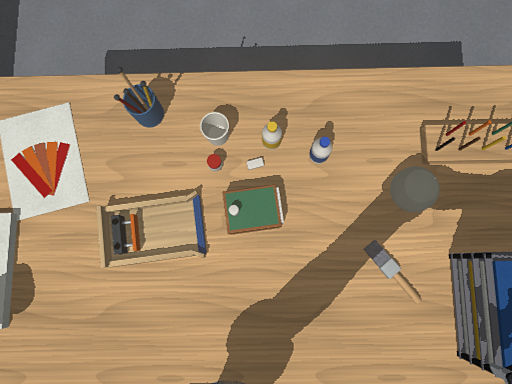

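View pics/scene0.png

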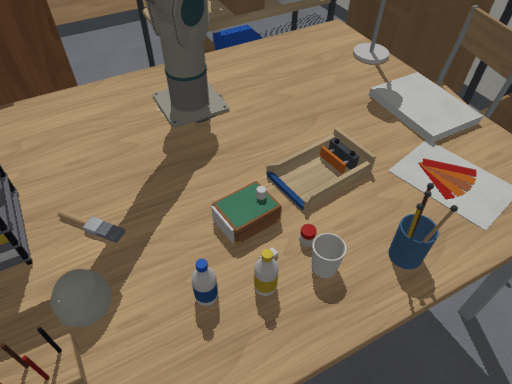

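The top view has the box at about (253,209), its knob at (234,210) and the white plate at (281,204). The bay lies to its left, with the blue sill at (199,223) and the orange pad at (134,231). The pot (214,161) and eraser (256,163) are near the box. Next I'll measure these.

```bash
cat > m.py <<'E'
from h import *
def rect(P):
    c,s,a=cv2.minAreaRect((P[:,:2]*1000).astype(np.float32)); return np.round(c,1),np.round(s,1),round(a,2)
def measure(f='top0',n='top'):
    z=np.load(f'pics/{f}.npz');p=z['p'];d=z['d'];W=world(n,d)
    hsv=cv2.cvtColor(p,cv2.COLOR_RGB2HSV);H,S,V=[hsv[...,i].astype(int) for i in range(3)]
    v,u=np.mgrid[:384,:512]
    roi=(u>90)&(u<300)&(v>175)&(v<275) if n=='top' else (u>200)&(u<400)&(v>120)&(v<250)
    M={'green':(H>60)&(H<90)&(S>80),'blue':(H>100)&(H<125)&(S>100),'orange':(H<14)&(S>180)&(V>120),'white':(S<45)&(V>150)}
    for k,m in M.items():
        m=m&roi&(d>0);m=cv2.erode(m.astype(np.uint8),np.ones((2,2)))>0 if k=='green' else m
        nn,l,st,c=cv2.connectedComponentsWithStats(m.astype(np.uint8))
        for i in range(1,nn):
            if st[i,4]<25: continue
            Q=W[l==i]; print(n,k,st[i,4],c[i].round(1),'mean',(Q.mean(0)*1000).round(1),'z',(np.percentile(Q[:,2],[5,50,95])*1000).round(1),rect(Q))
    X=W[roi&(d>0)]
    b=W[roi&(d>0)&(W[...,2]>.054)&(W[...,2]<.066)&(u>215)]
    if len(b): print('lid',rect(b),len(b))
    t=W[roi&(d>0)&(W[...,2]>.036)&(W[...,2]<.044)&(u<210)] if n=='top' else np.zeros((0,3))
    if len(t): print('rails',rect(t),len(t))
    t=X[(abs(X[:,2])<.004)]; print('table',np.median(t[:,2])*1000)
E
python3 -c "
from m import *
measure();measure('scene0','scene')"
```

```text
top green 1423 [253.8 208.7] mean [548.7 -74.3  59.8] z [56.7 59.8 63.1] (array([549.5, -69. ]), array([ 91.8, 119. ]), 7.37)
top blue 320 [198.4 221.3] mean [522.6  75.4  14.9] z [ 9.6 15.2 19.4] (array([522.8,  76.1]), array([140.4,  18.7]), 6.99)
top orange 123 [133.2 232.5] mean [492.5 239.4  48.8] z [45.5 49.2 52.7] (array([493.1, 246.2]), array([94.6, 22.9]), 6.71)
top white 89 [279.5 204.4] mean [ 559.3 -140.6   57. ] z [53.7 57.  60.2] (array([ 559.5, -140.6]), array([92.4,  6.3]), 7.12)
top white 80 [233.1 209.6] mean [544.1 -23.2  85.9] z [81.2 86.8 89.8] (array([545.6, -21.7]), array([27. , 22.9]), 44.83)
lid (array([550.6, -71.8]), array([110.2, 145.8]), 7.18) 2280
rails (array([497.6, 192. ]), array([174.3, 251.9]), 7.72) 1131
table -0.6784026045363323
scene green 1165 [245.1 206.1] mean [553.6 -73.2  60.9] z [58.7 60.9 63.2] (array([550. , -67.7]), array([ 92.3, 119.2]), 7.73)
scene blue 327 [286.  189.6] mean [517.5  71.2  14.4] z [ 4.6 15.8 20.4] (array([513.8,  74.4]), array([158.5,  19.4]), 7.74)
scene blue 140 [395.9 240.9] mean [813.4 184.1  62.8] z [28.2 61.8 96.
[... 198 characters left out ...]
308.2 229.9] mean [681.1  32.   45.4] z [43.3 45.4 47.5] (array([680.4,  32. ]), array([32.6, 32.7]), 80.13)
scene white 100 [395.5 169. ] mean [589.3 404.4   2.4] z [0.2 2.4 4.7] (array([583.4, 402.4]), array([31.6, 65.4]), 47.55)
scene white 53 [261.  188.8] mean [542.1 -22.2  87.1] z [85.7 88.1 90.3] (array([530.2, -22.1]), array([22.1, 47.1]), 89.4)
scene white 76 [222.  217.6] mean [ 556.9 -139.3   57.2] z [55.7 57.8 60.4] (array([ 533. , -139.3]), array([ 16.5, 137.6]), 89.75)
scene white 67 [329.5 239.4] mean [748.3  39.4  84. ] z [82.9 85.1 86.9] (array([734.4,  42.7]), array([72.7, 82.8]), 62.73)
lid (array([645.4, 122.1]), array([388.7, 487.9]), 12.3) 2379
table 0.48042837836681507
```

Run:
```python
from m import *
z=np.load('pics/top0.npz');p=z['p'];d=z['d'];W=world('top',d)
v,u=np.mgrid[:384,:512]
hsv=cv2.cvtColor(p,cv2.COLOR_RGB2HSV);H,S,V=[hsv[...,i].astype(int) for i in range(3)]
a=np.radians(97.3);f=np.array([np.cos(a),np.sin(a)]);e=np.array([f[1],-f[0]])
roi=(u>90)&(u<212)&(v>180)&(v<275)&(d>0)
m=roi&(W[...,2]>.032)&(W[...,2]<.048)
s=W[...,:2]@f*1000;t=W[...,:2]@e*1000
for lo in range(20,240,20):
    k=m&(s>lo)&(s<lo+20)
    print(lo,len(t[k]),np.histogram(t[k],bins=np.arange(420,640,10))[0])
b=roi&(H>100)&(H<125)&(S>100)
for lo in range(450,600,20):
    k=b&(t>lo)&(t<lo+20)&(s<60)
    if k.any():print(lo,k.sum(),np.percentile(s[k],[2,50,98]).round(1),(W[k][:,2].mean()*1000).round(1))
print('blue t',np.percentile(t[b],[0,1,99,100]).round(1))
o=roi&(H<14)&(S>180)&(V>120)
for lo in range(460,580,20):
    k=o&(t>lo)&(t<lo+20)
    if k.any():print(lo,k.sum(),np.percentile(s[k],[2,50,98]).round(1),(W[k][:,2].mean()*1000).round(1))
print('or t',np.percentile(t[o],[0,50,100]).round(1))
c=cv2.resize(p[180:275,90:300,::-1],None,fx=3.8,fy=3.8,interpolation=cv2.INTER_CUBIC);cv2.imwrite('pics/c.png',c)
```

```text
20 80 [ 0  1 29 11  0  0  0  0  0  0  0  0  0  0  0  0 12 26  1  0  0]
40 92 [ 0  0 31 16  0  0  0  0  0  0  0  0  0  0  0  0 16 27  2  0  0]
60 87 [ 0  0 29 16  0  0  0  0  0  0  0  0  0  0  0  0 14 27  1  0  0]
80 91 [ 0  0 29 16  0  0  0  0  0  0  0  0  0  0  0  0 15 30  1  0  0]
100 92 [ 0  0 30 17  0  0  0  0  0  0  0  0  0  0  0  0 17 28  0  0  0]
120 87 [ 0  0 28 15  0  0  0  0  0  0  0  0  0  0  0  0 16 28  0  0  0]
140 91 [ 0  0 29 16  0  0  0  0  0  0  0  0  0  0  0  0 17 29  0  0  0]
160 186 [ 0  0 28 16  0  6 12 13 12 11  6 10 11 11  6  0 13 29  2  0  0]
180 122 [ 0  0 27 18  0  0  7  9  1  0  0  2  6  8  0  0 17 25  2  0  0]
200 182 [ 0  0 28 17  0 10  8 14  9  7  7  8 10 12  6  0 14 30  2  0  0]
220 87 [ 0  0 27 17  0  0  0  0  0  0  0  0  0  0  0  0 15 26  2  0  0]
450 21 [ 0.   5.5 15.6] 16.1
470 49 [ 0.2  9.  17.8] 14.6
490 47 [ 0.3  8.3 17.4] 14.9
510 47 [ 0.   8.6 17.6] 15.0
530 50 [ 0.   8.8 17.8] 14.5
550 46 [-0.1  8.8 17.8] 14.6
570 47 [-0.1  8.5 17.4] 14.8
590 13 [ 0.9  4.5 15.7] 15.7
blue t [458.  461.4 593.8 598.4]
460 12 [171.1 173.5 179.1] 48.6
480 25 [170.7 175.1 178.4] 49.1
500 26 [171.1 175.7 186.2] 47.6
520 26 [170.5 174.9 179.6] 49.2
540 24 [170.7 175.1 178.3] 49.2
560 10 [169.9 174.  178.5] 49.8
or t [473.  518.  567.6]
```

View pics/c.png

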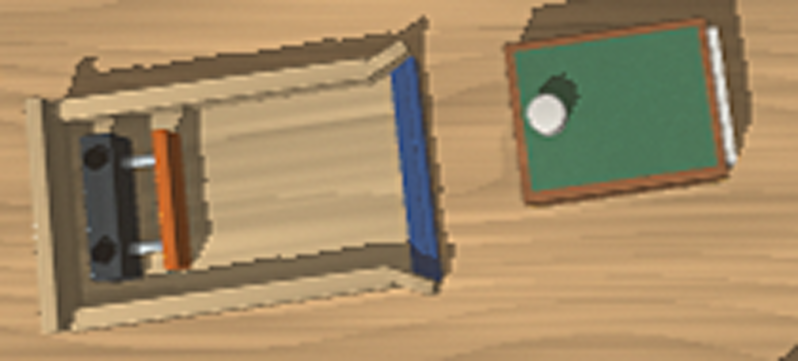

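```bash
cat > g.py <<'E'
from h import *
A=np.radians(97.3);f=np.array([np.cos(A),np.sin(A),0]);e=np.array([f[1],-f[0],0]);Z=np.array([0,0,1.])
def rot(pitch=0):  # pitch>0: fingertips swing forward (same sense as nose-up tilt of the box)
    b=np.stack([f,e,-Z],1)   # tool x=f, y=e, z=down
    return R.from_rotvec(e*np.radians(pitch))*R.from_matrix(b)
def now():
    o=r.get_obs();q=o['eef_rot'];return o,o['eef_pos']*1000,R.from_quat(q[[1,2,3,0]])
def go(s,t,z,pitch=0):
    o,p,q=now();T=s*f+t*e+z*Z
    print('stz',round(p@f,1),round(p@e,1),round(p[2],1),'F',(np.array([f,e,Z])@o['ft_force']).round(1),'w',round(o['grip_width']*1000,1),'t',round(o['time_s'],2))
    print('delta',q.inv().apply(T-p).round(1).tolist(),'twist',np.degrees((q.inv()*rot(pitch)).as_rotvec()).round(2).tolist())
E
python3 -c "
from g import *
go(-92.6,537,150)
for n,u,v,z in [('paint_b',321,148,.0),('y',272,133,0),('pot',214,161,.045),('er',256,163,.014)]:
  P=ray('top',u,v,z)*1000;print(n,(P@f).round(),(P@e).round())
print(rot(10).apply([0,0,1])@np.array([f,e,Z]).T)"
```

```text
stz -636.3 129.9 204.7 F [-0.1 -0.2 -1.2] w 94.0 t 0.1
delta [507.6, -451.2, 55.4] twist [-0.08, -0.06, -78.46]
paint_b -350.0 683.0
y -222.0 746.0
pot -56.0 678.0
er -166.0 664.0
[ 1.73648178e-01 -1.10188017e-17 -9.84807753e-01]
```

Emit:
send_rows --hand 1 --moves '[{"delta_pos": [38,-34,4],"twist": [0,0,-6]},{"delta_pos": [64,-57,7],"twist": [0,0,-12]},{"delta_pos": [92,-81,10],"twist": [0,0,-18]},{"delta_pos": [120,-106,13],"twist": [0,0,-24]},{"delta_pos": [148,-131,16],"twist": [0,0,-30]},{"delta_pos": [176,-156,19],"twist": [0,0,-35]},{"delta_pos": [204,-181,22],"twist": [0,0,-40]},{"delta_pos": [232,-206,25],"twist": [0,0,-45]},{"delta_pos": [260,-231,28],"twist": [0,0,-50]},{"delta_pos": [288,-256,31],"twist": [0,0,-55]},{"delta_pos": [316,-281,34],"twist": [0,0,-60]},{"delta_pos": [344,-306,37],"twist": [0,0,-65]}]'

```text
time_s: 1.1
eef_pos: [0.4371, -0.2128, 0.1683]
eef_rot: [-0.0, 0.743, 0.67, -0.0]
ft_force: [0.4, -0.8, -0.5]
grip_width: 0.094
```

```bash
python3 -c "
from g import *
go(-92.6,537,120)"
```

```text
stz -266.6 406.5 168.3 F [-0.9  0.3 -0.5] w 94.0 t 1.1
delta [199.3, 87.2, 48.3] twist [-0.01, -0.0, -13.23]
```

Emit:
send_rows --moves '[{"delta_pos": [28,12,7],"twist": [0,0,-3]},{"delta_pos": [56,24,14],"twist": [0,0,-6]},{"delta_pos": [84,36,21],"twist": [0,0,-9]},{"delta_pos": [112,48,28],"twist": [0,0,-12]},{"delta_pos": [140,60,35],"twist": [0,0,-13.2]},{"delta_pos": [165,72,42],"twist": [0,0,-13.2]},{"delta_pos": [185,82,46],"twist": [0,0,-13.2]},{"delta_pos": [195,86,48],"twist": [0,0,-13.2]},{"delta_pos": [195,86,48],"twist": [0,0,-13.2]},{"delta_pos": [195,86,48],"twist": [0,0,-13.2]},{"delta_pos": [195,86,48],"twist": [0,0,-13.2]}]'

```text
time_s: 2.02
eef_pos: [0.5422, -0.0319, 0.1205]
eef_rot: [0.0, 0.663, 0.748, -0.001]
ft_force: [0.2, -0.1, -0.7]
grip_width: 0.0939
```

```bash
python3 -c "
from g import *
go(-92.6,537,65)"
```

```text
stz -100.5 533.7 120.5 F [-0.1  0.2 -0.7] w 93.9 t 2.02
delta [8.0, 3.3, 55.5] twist [-0.07, 0.07, -0.38]
```

Emit:
send_rows --moves '[{"delta_pos": [8,3.3,10],"twist": [0,0,-0.4]},{"delta_pos": [8,3.3,25],"twist": [0,0,-0.4]},{"delta_pos": [8,3.3,40],"twist": [0,0,-0.4]},{"delta_pos": [8,3.3,50],"twist": [0,0,-0.4]},{"delta_pos": [8,3.3,55],"twist": [0,0,-0.4]},{"delta_pos": [8,3.3,55],"twist": [0,0,-0.4]},{"delta_pos": [8,3.3,55],"twist": [0,0,-0.4]}]'

```text
time_s: 2.6
eef_pos: [0.5454, -0.0217, 0.0655]
eef_rot: [-0.0, 0.66, 0.751, -0.0]
ft_force: [-0.7, -0.3, 1.1]
grip_width: 0.0942
```

```bash
python3 -c "
from g import *
go(-92.6,537,65)
p,d=snap('scene','s1')
cv2.imwrite('pics/s1c.png',cv2.resize(p[130:260,180:400,::-1],None,fx=3.5,fy=3.5))"
```

```text
stz -90.8 538.2 65.5 F [-0.2 -0.8  1.1] w 94.2 t 2.6
delta [-1.7, -1.2, 0.5] twist [-0.01, 0.0, 0.12]
```

View pics/s1c.png

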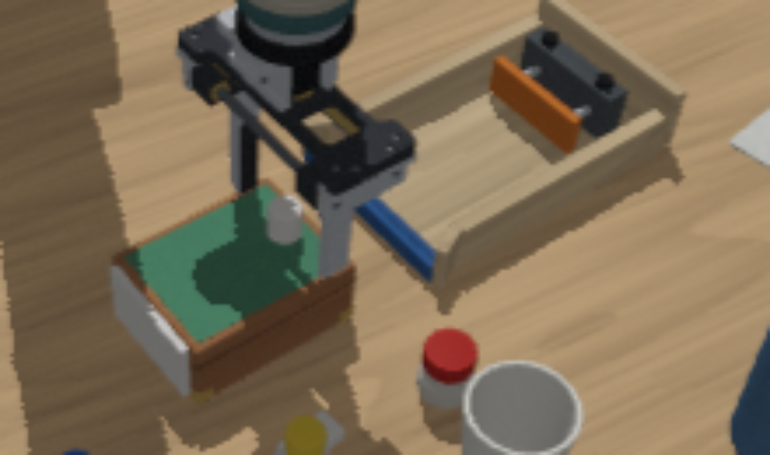

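The crop shows the fingers straddling the knob (285,220), above the lid. The bay and pot are clear of them. Closing now.

Emit:
send_rows --hand 0 --moves '[{"delta_pos": [-1.7,-1.2,0]},{"delta_pos": [-1.7,-1.2,0]},{"delta_pos": [-1.7,-1.2,0]},{"delta_pos": [-1.7,-1.2,0]},{"delta_pos": [-1.7,-1.2,0]},{"delta_pos": [-1.7,-1.2,0]},{"delta_pos": [-1.7,-1.2,0]},{"delta_pos": [-1.7,-1.2,0]},{"delta_pos": [-1.7,-1.2,0]},{"delta_pos": [-1.7,-1.2,0]}]'

```text
$.moves[0]: bad value
```

```bash
python3 -c "
from g import *
go(-35,519.5,65)"
```

```text
stz -90.8 538.6 65.9 F [-0.8  0.2  0.6] w 94.0 t 2.65
delta [55.9, -19.0, 0.8] twist [0.04, 0.01, 0.12]
```

Both fields are evidently required in each row.

Emit:
send_rows --hand 0 --moves '[{"delta_pos": [-1.7,-1.2,0],"twist": [0,0,0]},{"delta_pos": [-1.7,-1.2,0],"twist": [0,0,0]},{"delta_pos": [-1.7,-1.2,0],"twist": [0,0,0]},{"delta_pos": [-1.7,-1.2,0],"twist": [0,0,0]},{"delta_pos": [-1.7,-1.2,0],"twist": [0,0,0]},{"delta_pos": [-1.7,-1.2,0],"twist": [0,0,0]},{"delta_pos": [-1.7,-1.2,0],"twist": [0,0,0]},{"delta_pos": [-1.7,-1.2,0],"twist": [0,0,0]},{"delta_pos": [-1.7,-1.2,0],"twist": [0,0,0]},{"delta_pos": [-1.7,-1.2,0],"twist": [0,0,0]}]'

```text
time_s: 3.48
eef_pos: [0.5444, -0.0233, 0.0655]
eef_rot: [-0.0, 0.66, 0.751, -0.0]
ft_force: [0.6, 0.3, 0.4]
grip_width: 0.0305
```

```bash
python3 -c "
from g import *
go(-35,519.5,65)"
```

```text
stz -92.3 537.0 65.5 F [0.2 0.7 0.4] w 30.5 t 3.48
delta [57.4, -17.4, 0.5] twist [-0.0, -0.0, 0.14]
```

Emit:
send_rows --hand 0 --moves '[{"delta_pos": [0,0,0],"twist": [0,0,0]},{"delta_pos": [0,0,0],"twist": [0,0,0]},{"delta_pos": [2,-0.6,0],"twist": [0,0,0]},{"delta_pos": [6,-2,0],"twist": [0,0,0]},{"delta_pos": [12,-4,0],"twist": [0,0,0]},{"delta_pos": [18,-6,0],"twist": [0,0,0]},{"delta_pos": [24,-8,0],"twist": [0,0,0]},{"delta_pos": [30,-10,0],"twist": [0,0,0]},{"delta_pos": [36,-12,0],"twist": [0,0,0]},{"delta_pos": [42,-14,0],"twist": [0,0,0]},{"delta_pos": [48,-16,0],"twist": [0,0,0]},{"delta_pos": [52,-17.4,0],"twist": [0,0,0]}]'

```text
time_s: 4.48
eef_pos: [0.5199, 0.0272, 0.0654]
eef_rot: [-0.0, 0.659, 0.752, 0.0]
ft_force: [-0.1, -1.5, -2.5]
grip_width: 0.0252
```

```bash
cat > b.py <<'E'
from g import *
def box(tag):
    for n in('top','scene'):
        p,d=snap(n,n+tag);W=world(n,d)*1000
        s=W@f;t=W@e;z=W[...,2]
        hsv=cv2.cvtColor(p,cv2.COLOR_RGB2HSV);H,S,V=[hsv[...,i].astype(int) for i in range(3)]
        near=(d>0)&(s>-260)&(s<200)&(t>430)&(t<610)&(z>30)&(z<130)
        g=near&(H>60)&(H<90)&(S>80)
        c,sz,a=cv2.minAreaRect(np.stack([s[g],t[g]],1).astype(np.float32))
        P=np.stack([s[g],t[g],np.ones(g.sum())],1);k=np.linalg.lstsq(P,z[g],rcond=None)[0]
        w=near&(S<40)&(V>150)&(s<-20+c[0])
        print(n,'lid centre s,t',np.round(c,1),np.round(sz,1),round(a,2),'z at centre',round(np.r_[c,1]@k,1),'pitch',round(np.degrees(np.arctan(k[0])),2),'roll',round(np.degrees(np.arctan(k[1])),2),
          'plate s,t',(np.median(s[w]).round(1),(np.percentile(t[w],[2,98]).mean()).round(1)) if w.any() else None)
        o=(d>0)&(s>120)&(s<230)&(t>450)&(t<590)&(z>12)&(z<60)&(H<14)&(S>180)&(V>110)
        if o.sum()>9: print('  orange s 2/50/98',np.percentile(s[o],[2,50,98]).round(1),'n',o.sum())
E
python3 -c "
from b import *
go(-25,519.5,65)
box('2')"
```

```text
stz -39.1 519.1 65.4 F [-1.4 -0.2 -2.5] w 25.2 t 4.48
delta [14.1, 0.5, 0.4] twist [-0.02, -0.03, 0.19]
top lid centre s,t [-102.4  520.4] [94.2 86.7] 89.87 z at centre 59.7 pitch -0.29 roll -0.05 plate s,t (np.float64(-157.4), np.float64(518.8))
  orange s 2/50/98 [170.3 174.4 179.6] n 129
scene lid centre s,t [-82.6 517.9] [ 97.3 122.7] 89.8 z at centre 60.9 pitch -0.1 roll 0.2 plate s,t (np.float64(-155.5), np.float64(519.7))
  orange s 2/50/98 [170.7 175.1 181.7] n 57
```

Emit:
send_rows --hand 0 --moves '[{"delta_pos": [3,0.5,0],"twist": [0,0,0]},{"delta_pos": [6,0.5,0],"twist": [0,0,0]},{"delta_pos": [8,0.5,0],"twist": [0,0,0]},{"delta_pos": [9,0.5,0],"twist": [0,0,0]},{"delta_pos": [10,0.5,0],"twist": [0,0,0]},{"delta_pos": [11,0.5,0],"twist": [0,0,0]},{"delta_pos": [12,0.5,0],"twist": [0,0,0]},{"delta_pos": [12.5,0.5,0],"twist": [0,0,0]}]'

```text
time_s: 5.25
eef_pos: [0.5193, 0.0386, 0.0654]
eef_rot: [-0.0, 0.66, 0.751, 0.0]
ft_force: [0.4, -1.8, -2.3]
grip_width: 0.0259
```

```bash
python3 -c "
from g import *
go(-25,519.5,65)"
```

```text
stz -27.7 520.0 65.4 F [-1.9  0.2 -2.3] w 25.9 t 5.25
delta [2.7, -0.5, 0.4] twist [0.0, -0.01, 0.14]
```

Emit:
send_rows --hand 0 --moves '[{"delta_pos": [0.8,0,0],"twist": [0,0,0]},{"delta_pos": [1.6,0,0],"twist": [0,0,0]},{"delta_pos": [2.4,0,0],"twist": [0,0,0]},{"delta_pos": [3,0,0],"twist": [0,0,0]}]'

```text
time_s: 5.58
eef_pos: [0.519, 0.041, 0.0655]
eef_rot: [0.0, 0.66, 0.751, -0.0]
ft_force: [0.3, -4.6, -3.0]
grip_width: 0.0253
```

```bash
python3 -c "
from g import *
go(-22,519.5,65)"
```

```text
stz -25.3 520.0 65.5 F [-4.6 -0.3 -3. ] w 25.3 t 5.58
delta [3.3, -0.5, 0.5] twist [-0.0, 0.03, 0.13]
```

Emit:
send_rows --hand 0 --moves '[{"delta_pos": [0.6,0,0],"twist": [0,0,0]},{"delta_pos": [0.6,0,0],"twist": [0,0,0]},{"delta_pos": [-0.8,0,-2.0],"twist": [0,1,0]},{"delta_pos": [-2.1,0,-3.9],"twist": [0,2,0]},{"delta_pos": [-3.4,0,-5.9],"twist": [0,3,0]},{"delta_pos": [-4.7,0,-7.8],"twist": [0,4,0]},{"delta_pos": [-6.0,0,-9.7],"twist": [0,5,0]},{"delta_pos": [-7.3,0,-11.6],"twist": [0,6,0]},{"delta_pos": [-8.7,0,-13.5],"twist": [0,7,0]},{"delta_pos": [-10.1,0,-15.3],"twist": [0,8,0]},{"delta_pos": [-12.2,0,-18.0],"twist": [0,9.5,0]},{"delta_pos": [-12.2,0,-18.0],"twist": [0,9.5,0]}]'

```text
time_s: 6.58
eef_pos: [0.5209, 0.0287, 0.0835]
eef_rot: [-0.063, 0.658, 0.748, 0.055]
ft_force: [1.0, -0.8, -4.1]
grip_width: 0.0254
```

```bash
python3 -c "
from b import *
go(-27.5,519.5,84,9.5)
box('3')
a=cv2.imread('pics/scene3.png');cv2.imwrite('pics/s3c.png',cv2.resize(a[110:260,180:400],None,fx=3.5,fy=3.5))"
```

```text
stz -37.7 520.3 83.5 F [-0.9  0.8 -4.1] w 25.4 t 6.58
delta [10.2, -0.8, 1.3] twist [0.02, -0.09, -0.0]
top lid centre s,t [0. 0.] [0. 0.] 0.0 z at centre 0.0 pitch 0.0 roll 0.0 plate s,t None
  orange s 2/50/98 [170.4 174.5 179.3] n 127
scene lid centre s,t [-80.9 519.3] [122.3  96.7] 0.37 z at centre 71.3 pitch 9.51 roll 0.09 plate s,t (np.float64(-151.7), np.float64(519.6))
  orange s 2/50/98 [171.4 175.9 181.3] n 58
```

View pics/s3c.png

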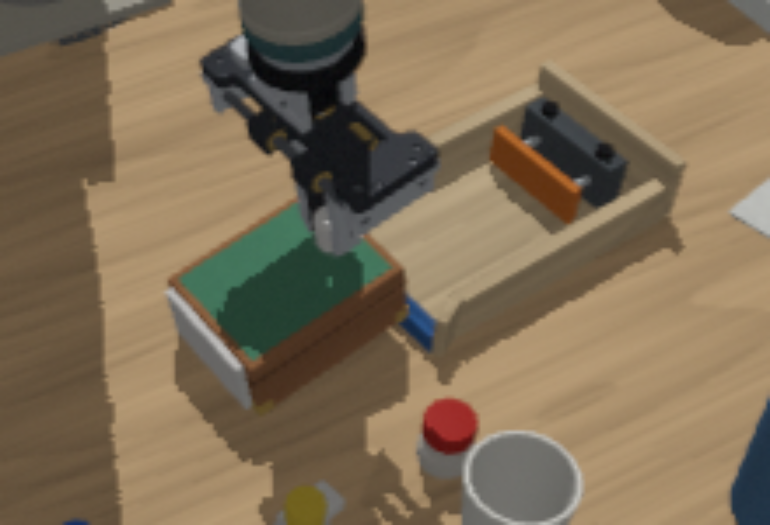

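Emit:
send_rows --hand 0 --moves '[{"delta_pos": [1.5,0,0.2],"twist": [0,0,0]},{"delta_pos": [3.5,-0.3,0.6],"twist": [0,0,0]},{"delta_pos": [5.9,-0.5,1.0],"twist": [0,0,0]},{"delta_pos": [8,-0.5,1.3],"twist": [0,0,0]},{"delta_pos": [10,-0.5,1.7],"twist": [0,0,0]},{"delta_pos": [11.8,-0.5,2.0],"twist": [0,0,0]},{"delta_pos": [12.1,-0.5,2.6],"twist": [0,-0.3,0]},{"delta_pos": [12.5,-0.5,3.2],"twist": [0,-0.6,0]},{"delta_pos": [12.8,-0.5,3.8],"twist": [0,-0.9,0]},{"delta_pos": [13.1,-0.5,4.4],"twist": [0,-1.2,0]},{"delta_pos": [13.4,-0.5,5.0],"twist": [0,-1.5,0]}]'

```text
time_s: 7.6
eef_pos: [0.5182, 0.0438, 0.0809]
eef_rot: [-0.052, 0.658, 0.75, 0.046]
ft_force: [-0.3, 1.9, -2.4]
grip_width: 0.0252
```

```bash
python3 -c "
from b import *
go(-27.5,519.5,84,8)
box('4')"
```

```text
stz -22.4 519.6 80.9 F [ 2.  -0.  -2.4] w 25.2 t 7.6
delta [-4.6, -0.1, -3.8] twist [-0.01, -0.0, 0.16]
top lid centre s,t [-124.1  549.9] [37.3 12.2] 79.21 z at centre 60.9 pitch -3.9 roll 2.44 plate s,t None
  orange s 2/50/98 [170.2 174.7 179. ] n 128
scene lid centre s,t [-66.2 519.1] [ 98.1 121.9] 89.07 z at centre 70.0 pitch 8.06 roll 0.22 plate s,t (np.float64(-137.3), np.float64(518.2))
  orange s 2/50/98 [171.3 175.4 181.6] n 62
```

Emit:
send_rows --hand 0.6 --moves '[{"delta_pos": [0,0,0],"twist": [0,0,0]},{"delta_pos": [0,0,0],"twist": [0,0,0]},{"delta_pos": [0,0,0],"twist": [0,0,0]},{"delta_pos": [0,0,0],"twist": [0,0,0]},{"delta_pos": [0,0,0],"twist": [0,0,0]},{"delta_pos": [0,0,-5],"twist": [0,0,0]},{"delta_pos": [0,0,-15],"twist": [0,0,0]},{"delta_pos": [0,0,-30],"twist": [0,0,0]},{"delta_pos": [0,0,-45],"twist": [0,0,0]},{"delta_pos": [0,0,-50],"twist": [0,0,0]}]'

```text
time_s: 8.53
eef_pos: [0.5206, 0.036, 0.1328]
eef_rot: [-0.051, 0.658, 0.75, 0.047]
ft_force: [0.7, -0.2, 0.8]
grip_width: 0.0563
```

```bash
python3 -c "
from b import *
go(-190,519.5,130,0)
box('5')"
```

```text
stz -30.4 521.0 132.8 F [-0.3  0.7  0.8] w 56.3 t 8.53
delta [-158.4, -1.8, -19.4] twist [0.21, -7.97, 0.12]
top lid centre s,t [-125.6  557.5] [16.3  1.4] 86.29 z at centre 59.4 pitch 72.89 roll -20.2 plate s,t None
  orange s 2/50/98 [170.5 174.6 179.3] n 127
scene lid centre s,t [-66.1 518.9] [122.   96.5] 0.89 z at centre 69.9 pitch 8.11 roll 0.04 plate s,t (np.float64(-137.4), np.float64(508.0))
  orange s 2/50/98 [171.  175.1 182.4] n 60
```

Emit:
send_rows --hand 0.5 --moves '[{"delta_pos": [-10,0,-10],"twist": [0,-1,0]},{"delta_pos": [-30,-0.5,-14],"twist": [0,-2,0]},{"delta_pos": [-55,-1,-17],"twist": [0,-3.5,0]},{"delta_pos": [-80,-1.5,-19],"twist": [0,-5,0]},{"delta_pos": [-105,-1.8,-19.4],"twist": [0,-6.5,0]},{"delta_pos": [-130,-1.8,-19.4],"twist": [0,-8,0]},{"delta_pos": [-150,-1.8,-19.4],"twist": [0,-8,0]},{"delta_pos": [-158,-1.8,-19.4],"twist": [0,-8,0]},{"delta_pos": [-158,-1.8,-19.4],"twist": [0,-8,0]},{"delta_pos": [-158,-1.8,-19.4],"twist": [0,-8,0]}]'

```text
time_s: 9.47
eef_pos: [0.5375, -0.1225, 0.1271]
eef_rot: [-0.0, 0.66, 0.751, -0.0]
ft_force: [-0.7, 0.4, -0.5]
grip_width: 0.0469
```

```bash
python3 -c "
from b import *
go(-172,519,40,0)
box('6')"
```

```text
stz -189.8 517.6 127.1 F [ 0.5 -0.7 -0.5] w 46.9 t 9.47
delta [17.8, 1.5, 87.1] twist [-0.05, -0.01, 0.04]
top lid centre s,t [-66.4 521. ] [122.   93.9] 0.53 z at centre 68.9 pitch 8.18 roll -0.01 plate s,t (np.float64(-138.2), np.float64(517.8))
  orange s 2/50/98 [170.4 174.6 179.3] n 127
scene lid centre s,t [-65.7 518.5] [ 97.2 122.6] 88.93 z at centre 70.0 pitch 8.1 roll 0.03 plate s,t (np.float64(-137.1), np.float64(527.0))
  orange s 2/50/98 [171.5 174.8 181.3] n 65
```

Emit:
send_rows --moves '[{"delta_pos": [0,1.5,25],"twist": [0,0,0]},{"delta_pos": [0,1.5,50],"twist": [0,0,0]},{"delta_pos": [2,1.5,72],"twist": [0,0,0]},{"delta_pos": [8,1.5,84],"twist": [0,0,0]},{"delta_pos": [14,1.5,87],"twist": [0,0,0]},{"delta_pos": [20,1.5,87],"twist": [0,0,0]},{"delta_pos": [25,1.5,87],"twist": [0,0,0]},{"delta_pos": [28,1.5,87],"twist": [0,0,0]},{"delta_pos": [31,1.5,87],"twist": [0,0,0]},{"delta_pos": [34,1.5,87],"twist": [0,0,0]},{"delta_pos": [37,1.5,87],"twist": [0,0,0]},{"delta_pos": [39,1.5,87],"twist": [0,0,0]}]'

```text
time_s: 10.57
eef_pos: [0.5346, -0.0827, 0.0409]
eef_rot: [0.0, 0.66, 0.751, 0.0]
ft_force: [0.0, -0.4, -0.3]
grip_width: 0.0469
```

```bash
python3 -c "
from b import *
go(-150,519,40,0)"
```

```text
stz -150.0 519.7 40.9 F [-0.4 -0.  -0.3] w 46.9 t 10.57
delta [-0.0, -0.7, 0.9] twist [0.04, 0.01, 0.13]
```

Emit:
send_rows --moves '[{"delta_pos": [1.5,-0.5,0],"twist": [0,0,0]},{"delta_pos": [3,-0.5,0],"twist": [0,0,0]},{"delta_pos": [5,-0.5,0],"twist": [0,0,0]},{"delta_pos": [8,-0.5,0],"twist": [0,0,0]},{"delta_pos": [11,-0.5,0],"twist": [0,0,0]},{"delta_pos": [14,-0.5,0],"twist": [0,0,0]},{"delta_pos": [17,-0.5,0],"twist": [0,0,0]},{"delta_pos": [20,-0.5,0],"twist": [0,0,0]},{"delta_pos": [23,-0.5,0],"twist": [0,0,0]},{"delta_pos": [26,-0.5,0],"twist": [0,0,0]},{"delta_pos": [29,-0.5,0],"twist": [0,0,0]},{"delta_pos": [31,-0.5,0],"twist": [0,0,0]}]'

```text
time_s: 11.57
eef_pos: [0.5296, -0.0517, 0.0404]
eef_rot: [-0.0, 0.66, 0.752, -0.0]
ft_force: [0.5, -5.0, 0.0]
grip_width: 0.0472
```

```bash
python3 -c "
from b import *
go(-90,519,40,0)
box('7')
a=cv2.imread('pics/scene7.png');cv2.imwrite('pics/s7c.png',cv2.resize(a[110:260,180:400],None,fx=3.5,fy=3.5))"
```

```text
stz -118.6 518.7 40.4 F [-5.  -0.1  0. ] w 47.2 t 11.57
delta [28.6, 0.4, 0.4] twist [-0.03, -0.01, 0.16]
top lid centre s,t [ -6.1 519.1] [93.7 61.1] 89.79 z at centre 77.8 pitch 10.4 roll 0.15 plate s,t None
  orange s 2/50/98 [169.9 174.6 179.2] n 127
scene lid centre s,t [-33.9 516.9] [ 96.1 121.3] 89.95 z at centre 73.2 pitch 10.77 roll 0.26 plate s,t (np.float64(-105.6), np.float64(528.4))
  orange s 2/50/98 [171.4 174.5 181.7] n 56
```

View pics/s7c.png

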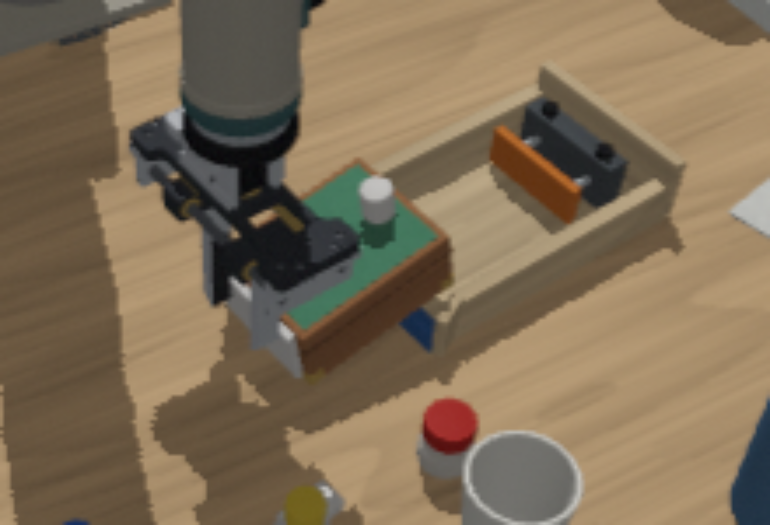

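The box rides over the sill at 10.6° and stays straight, with the push at about 5 N. Carrying on slowly.

Emit:
send_rows --moves '[{"delta_pos": [2,0,0],"twist": [0,0,0]},{"delta_pos": [4,0,0],"twist": [0,0,0]},{"delta_pos": [6,0,0],"twist": [0,0,0]},{"delta_pos": [8,0,0],"twist": [0,0,0]},{"delta_pos": [10,0,0],"twist": [0,0,0]},{"delta_pos": [12,0,0],"twist": [0,0,0]},{"delta_pos": [14,0,0],"twist": [0,0,0]},{"delta_pos": [16,0,0],"twist": [0,0,0]},{"delta_pos": [17.5,0,0],"twist": [0,0,0]},{"delta_pos": [19,0,0],"twist": [0,0,0]},{"delta_pos": [20,0,0],"twist": [0,0,0]}]'

```text
time_s: 12.58
eef_pos: [0.5276, -0.0335, 0.0408]
eef_rot: [0.001, 0.66, 0.751, -0.0]
ft_force: [0.9, -7.2, 2.4]
grip_width: 0.0472
```

```bash
python3 -c "
from b import *
go(-75,519,40,0)
box('8')"
```

```text
stz -100.3 519.0 40.8 F [-7.3  0.   2.4] w 47.2 t 12.58
delta [25.3, 0.0, 0.8] twist [0.02, 0.09, 0.09]
top lid centre s,t [ 17.6 519.5] [48.6 94.5] 0.0 z at centre 83.6 pitch 12.55 roll -0.14 plate s,t None
  orange s 2/50/98 [170.1 174.7 179. ] n 127
scene lid centre s,t [-17.1 517.9] [ 95.6 119.1] 89.35 z at centre 76.1 pitch 12.84 roll 0.05 plate s,t (np.float64(-87.7), np.float64(526.8))
  orange s 2/50/98 [170.4 175.  181.4] n 52
```

Emit:
send_rows --moves '[{"delta_pos": [1.2,0,0],"twist": [0,0,0]},{"delta_pos": [2.4,0,0],"twist": [0,0,0]},{"delta_pos": [3.6,0,0],"twist": [0,0,0]},{"delta_pos": [4.8,0,0],"twist": [0,0,0]},{"delta_pos": [6,0,0],"twist": [0,0,0]},{"delta_pos": [7.2,0,0],"twist": [0,0,0]},{"delta_pos": [8.4,0,0],"twist": [0,0,0]},{"delta_pos": [9.6,0,0],"twist": [0,0,0]},{"delta_pos": [10.8,0,0],"twist": [0,0,0]},{"delta_pos": [12,0,0],"twist": [0,0,0]}]'

```text
time_s: 13.52
eef_pos: [0.5258, -0.0211, 0.0405]
eef_rot: [0.0, 0.66, 0.751, -0.0]
ft_force: [0.0, -3.1, 0.4]
grip_width: 0.0468
```

```bash
python3 -c "
from b import *
go(-75,519,40,0)
box('9')"
```

```text
stz -87.7 518.9 40.5 F [-3.1 -0.4  0.4] w 46.8 t 13.52
delta [12.7, 0.2, 0.5] twist [-0.0, 0.05, 0.13]
top lid centre s,t [ 36.  519.3] [44.6 93.6] 0.0 z at centre 77.5 pitch 0.25 roll -0.19 plate s,t None
  orange s 2/50/98 [170.1 174.7 179.8] n 129
scene lid centre s,t [ -1.7 516.9] [ 96.  122.8] 89.95 z at centre 78.9 pitch -0.01 roll 0.14 plate s,t (np.float64(-74.9), np.float64(559.2))
  orange s 2/50/98 [170.7 175.  181.7] n 58
```

Emit:
send_rows --moves '[{"delta_pos": [1.2,0,0],"twist": [0,0,0]},{"delta_pos": [2.4,0,0],"twist": [0,0,0]},{"delta_pos": [3.6,0,0],"twist": [0,0,0]},{"delta_pos": [4.8,0,0],"twist": [0,0,0]},{"delta_pos": [6,0,0],"twist": [0,0,0]},{"delta_pos": [7.2,0,0],"twist": [0,0,0]},{"delta_pos": [8.4,0,0],"twist": [0,0,0]},{"delta_pos": [9.6,0,0],"twist": [0,0,0]},{"delta_pos": [10.8,0,0],"twist": [0,0,0]},{"delta_pos": [12,0,0],"twist": [0,0,0]}]'

```text
time_s: 14.45
eef_pos: [0.5241, -0.0084, 0.0405]
eef_rot: [-0.0, 0.66, 0.752, 0.0]
ft_force: [0.4, -2.7, 1.3]
grip_width: 0.0472
```

```bash
python3 -c "
from b import *
go(-75,519,40,0)
box('10')"
```

```text
stz -74.9 518.8 40.5 F [-2.7  0.   1.3] w 47.2 t 14.45
delta [-0.1, 0.2, 0.5] twist [0.0, -0.01, 0.14]
top lid centre s,t [ 53.4 519.6] [41.9 94.2] 0.03 z at centre 73.8 pitch -5.14 roll -0.06 plate s,t None
  orange s 2/50/98 [170.1 174.5 179. ] n 129
scene lid centre s,t [ 16.1 518.4] [ 95.3 122.4] 89.71 z at centre 78.6 pitch -6.76 roll -0.04 plate s,t (np.float64(-56.1), np.float64(561.5))
  orange s 2/50/98 [171.5 175.6 181.3] n 56
```

Emit:
send_rows --moves '[{"delta_pos": [2,0,0],"twist": [0,0,0]},{"delta_pos": [5,0,0],"twist": [0,0,0]},{"delta_pos": [9,0,0],"twist": [0,0,0]},{"delta_pos": [13,0,0],"twist": [0,0,0]},{"delta_pos": [17,0,0],"twist": [0,0,0]},{"delta_pos": [21,0,0],"twist": [0,0,0]},{"delta_pos": [25,0,0],"twist": [0,0,0]},{"delta_pos": [29,0,0],"twist": [0,0,0]},{"delta_pos": [33,0,0],"twist": [0,0,0]},{"delta_pos": [37,0,0],"twist": [0,0,0]},{"delta_pos": [41,0,0],"twist": [0,0,0]},{"delta_pos": [44,0,0],"twist": [0,0,0]}]'

```text
time_s: 15.55
eef_pos: [0.5184, 0.0356, 0.0405]
eef_rot: [-0.0, 0.66, 0.752, 0.0]
ft_force: [1.4, -2.2, -0.4]
grip_width: 0.0468
```

```bash
python3 -c "
from b import *
go(-5,519,40,0)
box('11')"
```

```text
stz -30.5 518.7 40.5 F [-2.4  1.1 -0.4] w 46.8 t 15.55
delta [25.5, 0.4, 0.5] twist [-0.0, -0.01, 0.16]
top lid centre s,t [112.3 530. ] [69.3 12. ] 88.57 z at centre 70.8 pitch -9.87 roll -0.46 plate s,t None
  orange s 2/50/98 [170.5 174.9 179. ] n 130
scene lid centre s,t [ 60.6 517.2] [120.2  96.4] 0.65 z at centre 75.5 pitch -4.08 roll -0.01 plate s,t (np.float64(-15.4), np.float64(559.7))
  orange s 2/50/98 [171.1 174.8 181.8] n 56
```

Emit:
send_rows --moves '[{"delta_pos": [3,0.3,0],"twist": [0,0,0]},{"delta_pos": [6,0.3,0],"twist": [0,0,0]},{"delta_pos": [9,0.3,0],"twist": [0,0,0]},{"delta_pos": [12,0.3,0],"twist": [0,0,0]},{"delta_pos": [15,0.3,0],"twist": [0,0,0]},{"delta_pos": [18,0.3,0],"twist": [0,0,0]},{"delta_pos": [21,0.3,0],"twist": [0,0,0]},{"delta_pos": [24,0.3,0],"twist": [0,0,0]},{"delta_pos": [27,0.3,0],"twist": [0,0,0]},{"delta_pos": [30,0.3,0],"twist": [0,0,0]},{"delta_pos": [32,0.3,0],"twist": [0,0,0]},{"delta_pos": [34,0.3,0],"twist": [0,0,0]}]'

```text
time_s: 16.65
eef_pos: [0.5144, 0.0694, 0.0405]
eef_rot: [-0.0, 0.66, 0.752, 0.0]
ft_force: [0.2, -1.6, -0.2]
grip_width: 0.0472
```

```bash
python3 -c "
from b import *
go(15,519,40,0)
box('12')"
```

```text
stz 3.5 519.0 40.5 F [-1.6 -0.1 -0.2] w 47.2 t 16.65
delta [11.5, 0.0, 0.5] twist [0.01, -0.02, 0.16]
top lid centre s,t [0. 0.] [0. 0.] 0.0 z at centre 0.0 pitch 0.0 roll 0.0 plate s,t None
  orange s 2/50/98 [170.8 176.1 179.4] n 50
scene lid centre s,t [ 81.4 518.9] [ 93.6 141.9] 89.33 z at centre 72.8 pitch -1.93 roll -1.59 plate s,t (np.float64(17.4), np.float64(527.8))
  orange s 2/50/98 [173.3 178.5 181.7] n 25
```

Emit:
send_rows --moves '[{"delta_pos": [1.5,0,0],"twist": [0,0,0]},{"delta_pos": [3,0,0],"twist": [0,0,0]},{"delta_pos": [4.5,0,0],"twist": [0,0,0]},{"delta_pos": [6,0,0],"twist": [0,0,0]},{"delta_pos": [7.5,0,0],"twist": [0,0,0]},{"delta_pos": [8.5,0,0],"twist": [0,0,0]}]'

```text
time_s: 17.25
eef_pos: [0.5133, 0.077, 0.0405]
eef_rot: [0.0, 0.66, 0.751, -0.0]
ft_force: [0.1, -2.4, 0.6]
grip_width: 0.0473
```

```bash
python3 -c "
from b import *
go(15,519,40,0)
box('13')"
```

```text
stz 11.2 518.9 40.5 F [-2.3 -0.2  0.6] w 47.3 t 17.25
delta [3.8, 0.1, 0.5] twist [-0.0, 0.02, 0.12]
top lid centre s,t [0. 0.] [0. 0.] 0.0 z at centre 0.0 pitch 0.0 roll 0.0 plate s,t None
scene lid centre s,t [ 88.7 517.2] [ 96.8 142.3] 89.63 z at centre 72.3 pitch -1.43 roll -1.25 plate s,t (np.float64(24.1), np.float64(527.2))
```

Emit:
send_rows --moves '[{"delta_pos": [0.8,0,0],"twist": [0,0,0]},{"delta_pos": [1.6,0,0],"twist": [0,0,0]}]'

```text
time_s: 17.52
eef_pos: [0.513, 0.0785, 0.0405]
eef_rot: [0.0, 0.66, 0.751, -0.0]
ft_force: [0.6, -3.0, 0.7]
grip_width: 0.0469
```

```bash
python3 -c "
from b import *
go(15,519,40,0)"
```

```text
stz 12.7 518.9 40.5 F [-3.   0.3  0.7] w 46.9 t 17.52
delta [2.3, 0.1, 0.5] twist [-0.01, 0.02, 0.13]
```

Emit:
send_rows --moves '[{"delta_pos": [0.7,0,0],"twist": [0,0,0]},{"delta_pos": [1.4,0,0],"twist": [0,0,0]}]'

```text
time_s: 17.68
eef_pos: [0.5129, 0.0801, 0.0405]
eef_rot: [0.0, 0.66, 0.751, -0.0]
ft_force: [-0.2, -3.6, 0.8]
grip_width: 0.047
```

```bash
python3 -c "
from b import *
go(15,519,40,0)"
```

```text
stz 14.3 518.9 40.5 F [-3.5 -0.6  0.8] w 47.0 t 17.68
delta [0.7, 0.1, 0.5] twist [0.0, 0.01, 0.13]
```

Emit:
send_rows --moves '[{"delta_pos": [0.4,0,0],"twist": [0,0,0]},{"delta_pos": [0.8,0,0],"twist": [0,0,0]}]'

```text
time_s: 17.85
eef_pos: [0.5128, 0.081, 0.0405]
eef_rot: [0.0, 0.66, 0.752, -0.0]
ft_force: [0.5, -3.5, 1.1]
grip_width: 0.0469
```

```bash
python3 -c "
from b import *
go(15,519,40,0)"
```

```text
stz 15.1 518.9 40.5 F [-3.5  0.1  1.1] w 46.9 t 17.85
delta [-0.1, 0.1, 0.5] twist [0.0, 0.0, 0.14]
```

Emit:
send_rows --moves '[{"delta_pos": [0.4,0,0],"twist": [0,0,0]},{"delta_pos": [0.8,0,0],"twist": [0,0,0]}]'

```text
time_s: 18.02
eef_pos: [0.5127, 0.0817, 0.0405]
eef_rot: [0.0, 0.66, 0.751, -0.0]
ft_force: [0.4, -3.8, 0.4]
grip_width: 0.0472
```

```bash
python3 -c "
from b import *
go(15,519,40,0)
box('14')"
```

```text
stz 15.9 518.9 40.5 F [-3.8 -0.   0.4] w 47.2 t 18.02
delta [-0.9, 0.1, 0.5] twist [0.0, 0.0, 0.13]
top lid centre s,t [0. 0.] [0. 0.] 0.0 z at centre 0.0 pitch 0.0 roll 0.0 plate s,t None
scene lid centre s,t [ 92.9 519.4] [ 94.5 141. ] 88.52 z at centre 72.4 pitch -1.4 roll -1.54 plate s,t (np.float64(28.8), np.float64(526.3))
```

```bash
python3 -c "
import cv2
a=cv2.imread('pics/scene14.png');cv2.imwrite('pics/s14c.png',cv2.resize(a[110:230,240:400],None,fx=4.8,fy=4.8,interpolation=cv2.INTER_CUBIC))"
```

```text
(no output)
```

View pics/s14c.png

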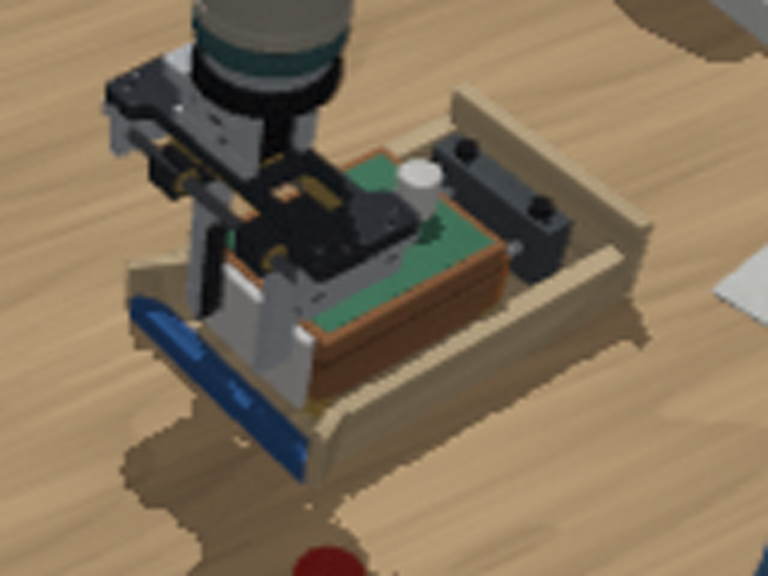

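The box lies flat inside the bay, square to the rails, and the pad is hidden just ahead of its nose. I'll keep stepping forward until the pad's force shows.

Emit:
send_rows --moves '[{"delta_pos": [0.5,0,0],"twist": [0,0,0]},{"delta_pos": [1,0,0],"twist": [0,0,0]}]'

```text
time_s: 18.28
eef_pos: [0.5126, 0.0821, 0.0405]
eef_rot: [0.0, 0.66, 0.751, -0.0]
ft_force: [0.7, -5.1, 0.5]
grip_width: 0.0471
```

```bash
python3 -c "
from b import *
go(15,519,40,0)"
```

```text
stz 16.3 518.9 40.5 F [-5.2  0.   0.5] w 47.1 t 18.28
delta [-1.3, 0.1, 0.5] twist [-0.01, 0.04, 0.12]
```

Emit:
send_rows --moves '[{"delta_pos": [0.5,0,0],"twist": [0,0,0]},{"delta_pos": [1,0,0],"twist": [0,0,0]}]'

```text
time_s: 18.45
eef_pos: [0.5124, 0.0821, 0.0405]
eef_rot: [0.001, 0.66, 0.751, -0.001]
ft_force: [1.2, -7.4, 1.4]
grip_width: 0.0468
```

```bash
python3 -c "
from b import *
go(15,519,40,0)"
```

```text
stz 16.4 518.7 40.5 F [-7.5  0.2  1.4] w 46.8 t 18.45
delta [-1.4, 0.3, 0.5] twist [-0.03, 0.11, 0.08]
```

Emit:
send_rows --moves '[{"delta_pos": [0.5,0,0],"twist": [0,0,0]},{"delta_pos": [1,0,0],"twist": [0,0,0]},{"delta_pos": [1.5,0,0],"twist": [0,0,0]},{"delta_pos": [2,0,0],"twist": [0,0,0]}]'

```text
time_s: 18.78
eef_pos: [0.512, 0.0823, 0.0405]
eef_rot: [0.001, 0.661, 0.751, -0.002]
ft_force: [0.7, -9.7, 2.7]
grip_width: 0.0473
```

```bash
python3 -c "
from b import *
go(21.2,519,40,0)"
```

```text
stz 16.6 518.3 40.5 F [-9.7 -0.6  2.7] w 47.3 t 18.78
delta [4.6, 0.7, 0.5] twist [-0.09, 0.22, -0.02]
```

Emit:
send_rows --moves '[{"delta_pos": [0.5,0,0],"twist": [0,0,0]},{"delta_pos": [1,0,0],"twist": [0,0,0]},{"delta_pos": [1.5,0,0],"twist": [0,0,0]}]'

```text
time_s: 19.03
eef_pos: [0.5118, 0.0829, 0.0405]
eef_rot: [0.001, 0.661, 0.75, -0.002]
ft_force: [0.7, -11.9, 2.7]
grip_width: 0.0473
```

```bash
python3 -c "
from b import *
go(21.2,519,40,0)"
```

```text
stz 17.2 518.1 40.5 F [-11.9  -0.8   2.7] w 47.3 t 19.03
delta [4.0, 0.8, 0.5] twist [-0.11, 0.28, -0.07]
```

Emit:
send_rows --moves '[{"delta_pos": [0.5,0,0],"twist": [0,0,0]},{"delta_pos": [1,0,0],"twist": [0,0,0]},{"delta_pos": [1.5,0,0],"twist": [0,0,0]}]'

```text
time_s: 19.28
eef_pos: [0.5116, 0.0841, 0.0405]
eef_rot: [0.001, 0.661, 0.75, -0.002]
ft_force: [0.3, -12.0, 2.7]
grip_width: 0.0471
```

```bash
python3 -c "
from b import *
go(21.2,519,40,0)"
```

```text
stz 18.4 518.1 40.5 F [-12.   -1.3   2.7] w 47.1 t 19.28
delta [2.8, 0.9, 0.5] twist [-0.12, 0.29, -0.08]
```

Emit:
send_rows --moves '[{"delta_pos": [0.5,0,0],"twist": [0,0,0]},{"delta_pos": [1,0,0],"twist": [0,0,0]}]'

```text
time_s: 19.45
eef_pos: [0.5115, 0.0851, 0.0405]
eef_rot: [0.001, 0.661, 0.75, -0.002]
ft_force: [0.8, -12.4, 3.6]
grip_width: 0.047
```

```bash
python3 -c "
from b import *
go(21.2,519,40,0)"
```

```text
stz 19.4 518.1 40.5 F [-12.4  -0.8   3.6] w 47.0 t 19.45
delta [1.8, 0.8, 0.5] twist [-0.11, 0.29, -0.08]
```

Emit:
send_rows --moves '[{"delta_pos": [0.5,0,0],"twist": [0,0,0]},{"delta_pos": [1,0,0],"twist": [0,0,0]},{"delta_pos": [1.5,0,0],"twist": [0,0,0]},{"delta_pos": [2,0,0],"twist": [0,0,0]},{"delta_pos": [2,0,0],"twist": [0,0,0]}]'

```text
time_s: 19.87
eef_pos: [0.5112, 0.0873, 0.0405]
eef_rot: [0.001, 0.661, 0.75, -0.002]
ft_force: [1.1, -11.3, 2.7]
grip_width: 0.0469
```

```bash
python3 -c "
from b import *
go(21.5,519,40,0)"
```

```text
stz 21.7 518.2 40.5 F [-11.4  -0.3   2.7] w 46.9 t 19.87
delta [-0.2, 0.8, 0.5] twist [-0.11, 0.28, -0.07]
```

Emit:
send_rows --moves '[{"delta_pos": [-5,0,0],"twist": [0,0,0]},{"delta_pos": [-15,0,0],"twist": [0,0,0]},{"delta_pos": [-30,0,0],"twist": [0,0,0]},{"delta_pos": [-55,0,-5],"twist": [0,0,0]},{"delta_pos": [-80,0,-25],"twist": [0,0,0]},{"delta_pos": [-110,0,-50],"twist": [0,0,0]},{"delta_pos": [-145,0,-80],"twist": [0,0,0]},{"delta_pos": [-180,0,-100],"twist": [0,0,0]},{"delta_pos": [-215,0,-110],"twist": [0,0,0]},{"delta_pos": [-240,0,-120],"twist": [0,0,0]},{"delta_pos": [-250,0,-120],"twist": [0,0,0]},{"delta_pos": [-250,0,-120],"twist": [0,0,0]}]'

```text
time_s: 20.87
eef_pos: [0.5441, -0.1587, 0.1605]
eef_rot: [0.001, 0.661, 0.75, 0.0]
ft_force: [-0.6, 0.5, -0.7]
grip_width: 0.0472
```

```bash
python3 -c "
from b import *
go(21.5,519,40,0)
box('15')
a=cv2.imread('pics/top15.png');cv2.imwrite('pics/t15c.png',cv2.resize(a[110:290,80:300],None,fx=3.3,fy=3.3,interpolation=cv2.INTER_CUBIC))"
```

```text
stz -226.6 519.5 160.5 F [ 0.6 -0.5 -0.7] w 47.2 t 20.87
delta [248.1, -1.1, 120.4] twist [0.09, 0.03, -0.11]
top lid centre s,t [106.5 519.1] [123.1  94.8] 0.23 z at centre 69.7 pitch -0.04 roll 0.01 plate s,t (np.float64(32.8), np.float64(518.5))
  orange s 2/50/98 [181.2 183.1 186.2] n 48
scene lid centre s,t [106.9 516.8] [ 95.2 124.9] 89.12 z at centre 70.9 pitch -0.14 roll -0.12 plate s,t (np.float64(34.1), np.float64(516.6))
```

View pics/t15c.png

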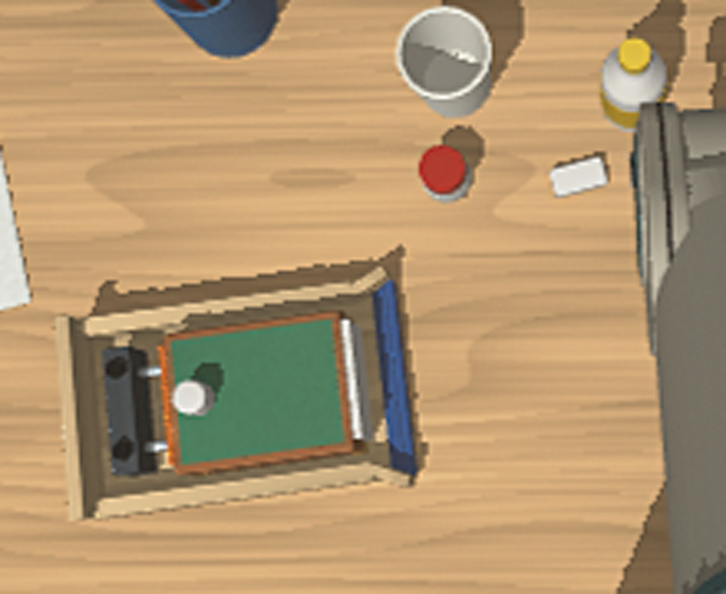

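The box is flat and square in the bay, the orange pad is tight against its nose at crop (165,400), and the pot, eraser, cup and bottle are where they were. One last cross-check of pad travel from its far edge, then I hand in.

```bash
python3 -c "
from g import *
for k in ('top0','top6','top9','top15'):
    z=np.load(f'pics/{k}.npz');p=z['p'];d=z['d'];W=world('top',d)*1000;s=W@f;t=W@e
    hsv=cv2.cvtColor(p,cv2.COLOR_RGB2HSV);H,S,V=[hsv[...,i].astype(int) for i in range(3)]
    o=(d>0)&(s>165)&(s<200)&(t>470)&(t<570)&(W[...,2]>42)&(W[...,2]<56)&(H<14)&(S>180)&(V>110)
    print(k,o.sum(),np.median([s[o&(t>a)&(t<a+8)].max() for a in range(482,552,8) if (o&(t>a)&(t<a+8)).any()]).round(1))
r.sign_off()
print(r.get_obs()['time_s'])"
```

```text
top0 124 178.4
top6 127 178.5
top9 128 179.3
top15 48 184.2
the job is handed in; nothing more can be done
the job is handed in; nothing more can be done
```

The paint box is put away in its bay, and I've handed the job in. It took about 21 s of the 72 s allowed.

**What I did:** I took the box by the knob and slid it about 67 mm along, and 17 mm sideways, until it touched the sill at about 5 N. I tipped its front up 9.5° with the rear edge on the table, set it on the sill at 8° and let go. I then pushed the white plate with half-open fingers, slowly, at under 8 N until the pad. The box tipped over the sill, dropped flat inside, and pressed the pad in at about 12 N. Then I backed the arm well clear.

**Last checks:**
- **Box:** it lies flat (tilt at most 0.15°) with its lid about 70 mm above the table, as expected on the 10 mm bay floor. It is square to the rails and centred to within about 3 mm.
- **Pad:** three estimates put the travel at 5 to 6 mm. The fingers moved about 5.2 mm after contact, the pad's far edge shifted about 5.8 mm in the images, and the box's nose position gives about 5.5 mm. They differ by about half a millimetre, within the camera's accuracy.
- **Other objects:** the pot, eraser, cup and yellow bottle looked untouched in the last picture. I did not check the blue bottle, dome and brush again at the end; the arm's path stayed clear of them.

No check failed. Two sets of mid-push camera readings were unreliable because the gripper hid part of the lid, so I relied on force and fingertip position there.

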